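Snap the blade tube back into the sloping clip rack

TASK

Put the scroll-saw blade tube that lies loose on the bench away in the empty pair of spring clips on the sloping rack, six-sided cap uphill like its neighbour. The clip pair is bolted to T-track and may stand left or right of the middle of its bay, so find it by touch or by eye, then press the tube straight in until both clips snap round it and it sits fully home, without ramming it, and let go. Leave the stowed tube and the other things where they are.

Things in the scene. Friction and masses are not known exactly. Their poses are not given: they have to be found in the camera images.
- tube: Loose blade tube lying on the bench: grey plastic, 30 mm in diameter, 170 mm over all, 90 to 160 g, black six-sided cap at one end, black round foot at the other. Origin: on the centre line, half-way along. x: along the centre line towards the cap. On the bench the centre line is level, 19 mm up. Bare tube runs from 73 mm on the foot side of the origin to 55 mm on the cap side.
- tube_cap (a point): Middle of the loose tube's cap end face, 85 mm along +x from its origin. The cap is 30 mm long, 38 mm across flats, 44 mm over corners.
- tube_foot (a point): Middle of the loose tube's foot end face, 85 mm along -x from its origin. The foot is 12 mm long, 38 mm in diameter.
- track_free: Empty bay of the rack: two lengths of T-track carry the empty clip pair. Origin: middle of the bay, on the centre line that a fully home tube has, 38 mm above the board. x: uphill, 35 degrees up from level; y: level, across the rack; z: out of the board, 35 degrees from vertical. The clip pair stands anywhere within 30 mm of the origin along y, firmly bolted; its place is not reported.
- clip_up (a point): Where the upper clip's middle would be if the pair stood mid-bay: 38 mm uphill of track_free (the real one is shifted along y only). A clip is a white plastic C, 14 mm wide along the tube, on a rigid seat: two sprung arms, lips 22 mm apart and 10 mm above the seated centre line, flared to a mouth 36 mm wide, 41 mm over all, whose tips stand 19 mm above that line.
- clip_low (a point): The same for the lower clip, 38 mm downhill of track_free. Clear gap between the two clips: 62 mm. Pushed in along -z, the tube meets both clips with its centre line about 20 mm out. Both take 10 to 22 N to press in, then draw the tube in from 5 mm out; a rigid seat stops it at home. They hold it with 10 to 18 N. An arm pushed from outside stands firm. The strip that joins the clips lies 29 mm below the seated centre line.
- tube_b: The stowed blade tube, the same as the loose one, clipped in the rack's other bay, cap uphill. Origin and axes as for the loose tube. The two bays are side by side with middles 136 mm apart; which is empty changes. Caps stand 0 to 10 mm uphill of the upper clip.
- rack: Plywood board 310 mm across by 220 mm along the slope, at 35 degrees on side cheeks, fixed to the bench; its face is 30 mm above the bench at the low front edge (with a strip 12 mm high there), 156 mm at the top. Origin: on the bench under the middle of the board. x: level, towards the high side; y: across; z: up.
- toy_bench: Bystander: a wooden toy garden bench, 118 x 50 x 60 mm. Origin under its middle.
- hole_block: Bystander: a light wooden block with two holes, 110 x 50 x 22 mm. Origin under its middle.
- clamp: Bystander: a hand clamp lying flat, steel bar 190 mm long with red jaws, 28 mm high. Origin under the middle of the bar.

How it is judged:
By the outcome, as a careful person would: the job done as asked, in the order asked, and still so for the second after the job is handed in, with the robot touching nothing.
It also fails if it takes over 51 s, if anything falls off the work surface, if the arm or the gripper's body presses on something with over 40 N, if the wrist force passes 120 N, or if a joint passes its speed limit or range.

ROBOT

A 7-joint arm with a two-finger parallel gripper is mounted at the origin on the work surface. World frame = base frame: x ahead of the robot, y to its left, z up, the work surface at z = 0. Lengths are in m, angles in rad, forces in N, time in s.
With the tool pointing down it reaches from about 0.35 to 0.9 m from the base axis. Payload 7.2 kg.
Tool frame: the origin (TCP) lies midway between the tips of the shut fingers; the grasp point (between the pads) lies 19 mm behind it (bot.grip_depth is the distance from the TCP to the grasp point, in m); y points along the fingers, x is the direction in which the jaws open and shut, and the axes are right-handed (so a half turn about y gives the same grasp; the last joint's range is limited). The gripper opens to 88 mm and grips with 3 to 60 N. Pads are 20 mm wide; open, the fingers measure 115 mm over their backs; the gripper's body (75 mm by 178 mm) begins 61 mm behind the grasp point.
Start: joints at [1.199, 0.411, -0.013, 1.596, 0.006, 1.134, -0.082], TCP at [0.187, -0.596, 0.223] pointing down, gripper open.
Joint ranges: [-2.95, 2.95], [-0.29, 1.99], [-1.47, 1.44], [0.14, 2.54], [-1.03, 4.17], [0.13, 1.85], [-2.86, 2.86]. Speed limits (rad/s): [2.39, 2.39, 3.01, 3.01, 3.14, 3.14, 3.14].

INTERFACE

Orientations are given as a unit quaternion [x, y, z, w].
In Python, from bench import bot gives the robot as it stands.
- The arm moves only by the tool send_rows, never from a script. Its arguments are lists of equal length, an entry for each row: "delta_pos": the shift along the world's x, y, z in m, a list of three; "rot": the turn, a rotation vector about the world's x, y, z in degrees, a list of three; "jaw": the opening, from -1 (shut) to 1 (fully open), so that 0 is half open. A call has exactly 10 rows; each row is the pose to reach, as a shift and turn from the pose commanded when the call began; what a row does not reach only later rows make up. A row lasts 1/8 s, in which the tool goes at most 62.5 mm and 10.7 degrees, less where a joint would pass 70% of its speed; a pose out of reach is approached as far as the arm can. A call with a gripper value outside its range is refused whole. The fingers move at their own pace and stop on an object; "newtons" is the grip in N (left out, the last holds). Time passes only in rows, so rows that repeat a pose let the fingers close, or fill a call up. It gives the time, the measured TCP pose, the force and the opening at its end, in the units of the state.
- bot.get_obs(): the state, without advancing time (a new reading comes with each control period).
- bot.read_camera(name): name is "side" or "top"; returns a dict with "frame" (480x640x3 uint8, red, green, blue), "fx", "fy", "cx", "cy" (pixels), "T" (4x4, takes a point from camera to world coordinates). Camera axes: x right, y up, looking along -z (the intrinsics and any distortion apply to the point x, -y, -z); pixel columns grow to the right and rows downward; lengths in m; the calibration is good to about 2 mm. A picture is of the moment at which its call begins. There is no depth.
- bot.job_done(): hands the job in, once; it reports no verdict.
Trained networks look in the newest picture that a camera, given by its name, has taken for a name from the list of things; names that differ only in an ending like _2 or _b are one class to them, and where a whole thing is asked for, a point or a joint stands for the part that bears it (a point fixed in the world has none). Each returns a list of dicts, best first, with "score" (0 to 1); they miss things now and then, are a little off and sometimes report something else, mostly with a low value. They report only what shows in the picture. A call takes as long as a camera call.
- bot.recognise(camera, label): "box" ([centre column, centre row, width, height] in pixels, round what is visible of it).
The state is a dict: "t": time; "qpos": joint angles; "qd": joint speeds; "joint_torque": joint torques, N m; "tcp_pos": TCP position; "eef_rot": TCP orientation; "ft_force": force on the tool from outside, world axes, zero at the start; "moment": the same for the moment, N m; "opening": finger opening in m.
Only numpy, scipy, OpenCV 4.12 (cv2) and the standard library are available. Lean on these libraries where they do the work, as an engineer would, in place of code of your own. Each camera call takes 0.05 s, during which the arm holds its last target.

## Working session

There is one attempt and no reset: what is moved stays moved. The work goes in short steps, Python scripts to look and compute and a tool call to move; the robot and the scene stay as the last step left them, time stands still between calls to the robot, and variables do not carry over. Pictures are saved under pics/ and viewed, and the job is handed in when it is done.

Besides the shell and the picture viewer there is one more tool, called after "Emit:" in YAML: its name, and indented under it one key for each argument. send_rows: Moves the arm, as the interface text tells. Its arguments: {"type":"object","properties":{"delta_pos":{"type":"array"},"rot":{"type":"array"},"jaw":{"type":"array"},"newtons":{"type":"number"}},"required":["delta_pos","rot","jaw"]}

```bash
mkdir -p pics; ls
python3 - <<'E'
from bench import bot
import cv2,json
o=bot.get_obs();print(o)
for c in("side","top"):
    d=bot.read_camera(c);cv2.imwrite(f"pics/{c}0.png",d["frame"][:,:,::-1])
    print(c,d["fx"],d["fy"],d["cx"],d["cy"],d["T"],[k for k in d])
    for n in("tube","tube_cap","tube_foot","clip_up","clip_low","rack","track_free"):
        try: print(n,[(round(r["score"],2),[round(float(v)) for v in r["box"]]) for r in bot.recognise(c,n)])
        except Exception as e: print(n,e)
E
```

```text
pics
{'t': 0.0, 'qpos': array([ 1.19878538,  0.41191168, -0.01270318,  1.59708068,  0.00560099,
        1.13427716, -0.08220652]), 'qd': array([-0.00117056,  0.00047914, -0.00215697, -0.00090735,  0.00040723,
       -0.00091462, -0.00051253]), 'joint_torque': array([-5.84504596e-04, -5.87936997e+01,  6.41380046e-01, -2.91071498e+01,
       -5.38600178e-02,  1.84566312e-02,  1.30859830e-04]), 'tcp_pos': array([ 0.18677102, -0.59589336,  0.22178678]), 'eef_rot': array([-0.56959716,  0.41906986, -0.41808641,  0.57021337]), 'ft_force': array([-0.13747647,  0.44533762,  0.70666283]), 'moment': array([-0.00624099, -0.01963231, -0.01008755]), 'opening': 0.08773421478218944}
side 466.38266672351455 466.38266672351455 323.9950298478742 238.9961129611917 [[-0.9223578   0.18194542 -0.34081073  0.28752889]
 [-0.38595818 -0.47300256  0.7920258   0.86208216]
 [-0.01709888  0.86206986  0.50650092  0.57801071]
 [ 0.          0.          0.          1.        ]] ['frame', 'fx', 'fy', 'cx', 'cy', 'T']
tube [(0.7, [367, 297, 85, 38]), (0.61, [433, 188, 19, 68])]
tube_cap [(0.56, [365, 296, 86, 40])]
tu
[... 208 characters left out ...]
_free [(0.84, [373, 190, 56, 59]), (0.3, [365, 297, 91, 42])]
top 470.4611238048683 470.4611238048683 328.2317397431445 244.94674110274266 [[-0.01047633  0.99859433 -0.05195785  0.52464771]
 [-0.99994162 -0.01032463  0.00318729  0.13619981]
 [ 0.00264637  0.0519882   0.99864419  1.09462158]
 [ 0.          0.          0.          1.        ]] ['frame', 'fx', 'fy', 'cx', 'cy', 'T']
tube [(0.76, [311, 282, 60, 67]), (0.59, [477, 304, 92, 32])]
tube_cap [(0.88, [316, 281, 60, 60])]
tube_foot [(0.89, [314, 284, 63, 59])]
clip_up [(0.93, [469, 237, 80, 72])]
clip_low [(0.62, [469, 237, 85, 77]), (0.57, [479, 302, 87, 29])]
rack [(0.64, [480, 265, 138, 167])]
track_free [(0.76, [469, 235, 84, 75])]
```

View pics/side0.png

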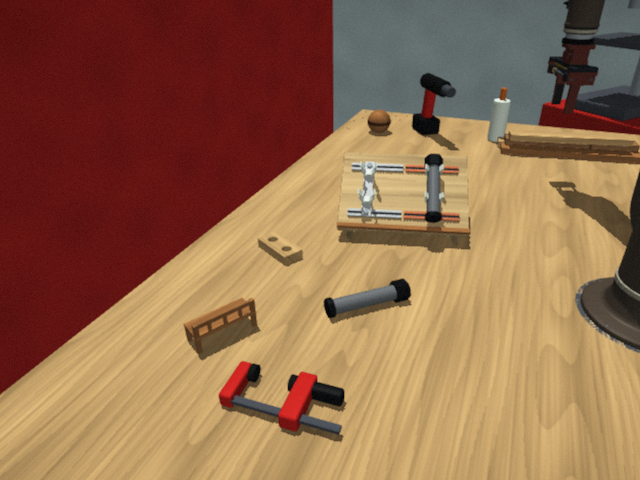

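View pics/top0.png

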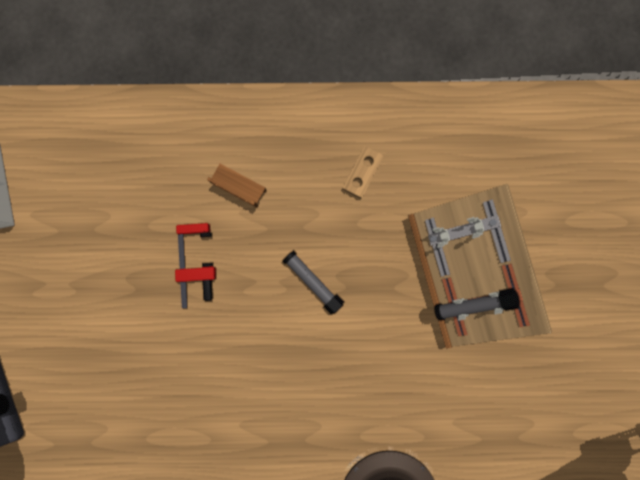

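Run:
```python
import cv2
a=cv2.imread('pics/top0.png');b=cv2.imread('pics/side0.png')
cv2.imwrite('pics/topA.png',cv2.resize(a[170:360,390:590],None,fx=4,fy=4,interpolation=cv2.INTER_CUBIC)[:600])
cv2.imwrite('pics/topB.png',cv2.resize(a[235:335,265:365],None,fx=6,fy=6,interpolation=cv2.INTER_CUBIC))
cv2.imwrite('pics/sideA.png',cv2.resize(b[140:260,320:480],None,fx=5,fy=5,interpolation=cv2.INTER_CUBIC))
cv2.imwrite('pics/sideB.png',cv2.resize(b[265:330,310:430],None,fx=6,fy=6,interpolation=cv2.INTER_CUBIC))
```

```text
(no output)
```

View pics/topA.png

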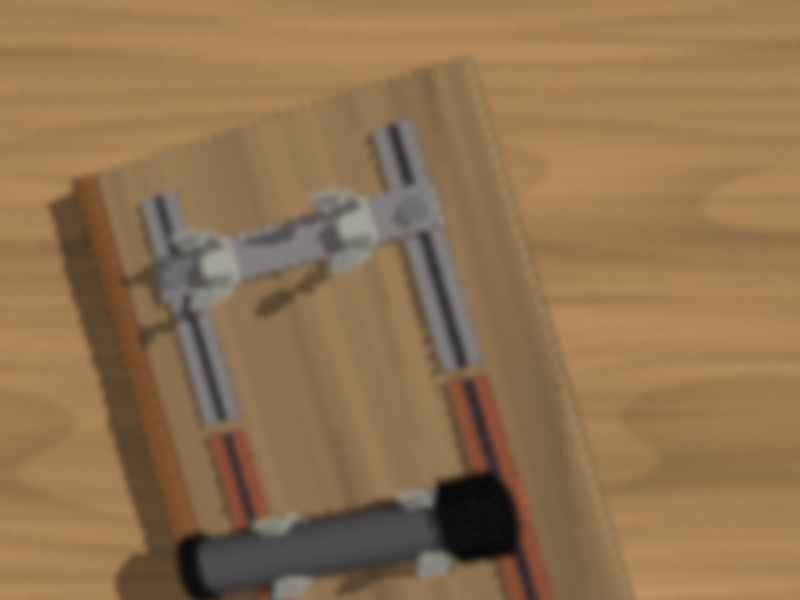

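View pics/topB.png

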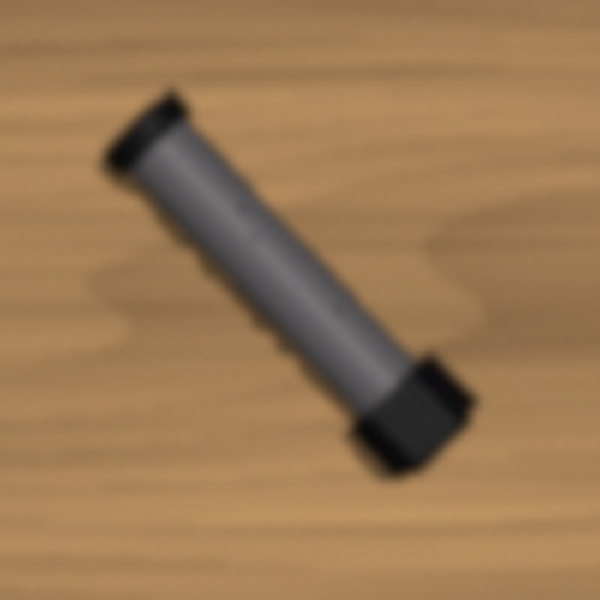

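View pics/sideA.png

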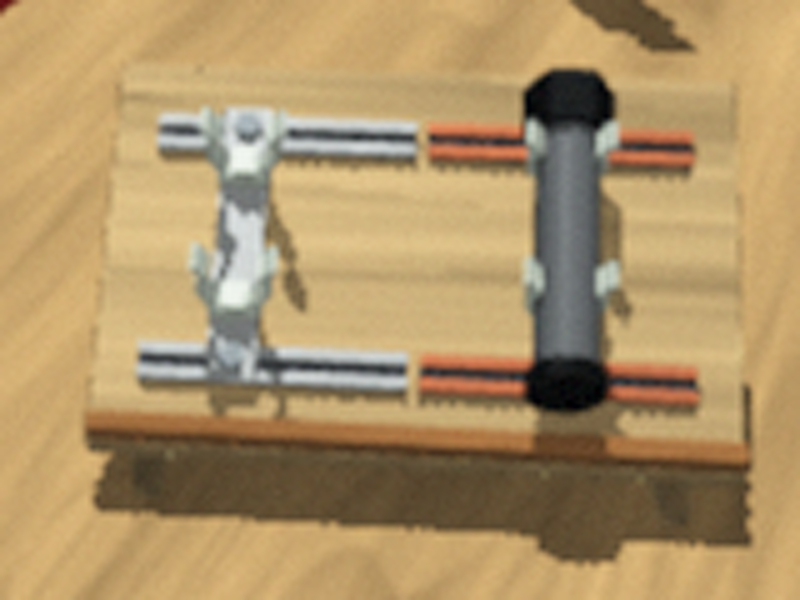

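View pics/sideB.png

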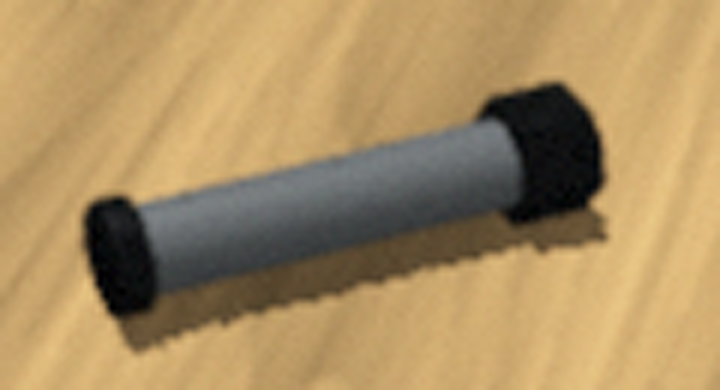

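```bash
cat > h.py <<'E'
import numpy as np, json, os
from bench import bot
from scipy.optimize import least_squares
def cam(c):
    d=bot.read_camera(c); return d
def proj(d,P):
    P=np.atleast_2d(P); Ti=np.linalg.inv(d["T"]); q=P@Ti[:3,:3].T+Ti[:3,3]
    return np.c_[d["fx"]*q[:,0]/-q[:,2]+d["cx"], d["fy"]*(-q[:,1])/-q[:,2]+d["cy"]]
def ray(d,u,v):
    r=np.array([(u-d["cx"])/d["fx"],-(v-d["cy"])/d["fy"],-1.]); r=d["T"][:3,:3]@r
    return d["T"][:3,3],r/np.linalg.norm(r)
def tri(a,pa,b,pb):
    o1,r1=ray(a,*pa);o2,r2=ray(b,*pb)
    s=np.linalg.lstsq(np.c_[r1,-r2],o2-o1,rcond=None)[0]
    p,q=o1+s[0]*r1,o2+s[1]*r2
    return (p+q)/2,np.linalg.norm(p-q)
E
python3 - <<'E'
from h import *
np.set_printoptions(precision=4,suppress=True)
S=cam("side");T=cam("top")
import pickle;pickle.dump((S,T),open('c0.pkl','wb'))
tA=lambda u,v:(390+(u+.5)/4-.5,170+(v+.5)/4-.5)
sA=lambda u,v:(320+(u+.5)/5-.5,140+(v+.5)/5-.5)
tB=lambda u,v:(265+(u+.5)/6-.5,235+(v+.5)/6-.5)
sB=lambda u,v:(310+(u+.5)/6-.5,265+(v+.5)/6-.5)
for n,t,s in [("hi far",tA(470,58),sA(120,65)),("hi near",(550,330),sA(735,85)),
 ("strip far",tA(75,182),sA(88,413)),("strip near",(442,348),sA(748,447)),
 ("clipU +",tA(325,192),sA(208,112)),("clipU -",tA(350,268),sA(280,118)),
 ("clipL +",tA(180,235),sA(195,250)),("clipL -",tA(205,300),sA(272,252)),
 ("bolt",tA(410,210),sA(248,127)),
 ("footend",tA(190,567),sA(567,385)),("cap",tA(515,512),sA(568,75))]:
    p,e=tri(T,t,S,s);print(n,p,"gap",round(e,4))
# tube
for n,t,s in [("foot",tB(128,115),sB(110,255)),("cap",tB(445,440),sB(590,150)),("tube mid axis capside",tB(385,390),sB(510,165)),("tube footside",tB(165,140),sB(150,248))]:
    p,e=tri(T,t,S,s);print(n,p,"gap",round(e,4))
E
```

```text
hi far [ 0.6942 -0.2279  0.1553] gap 0.0035
hi near [ 0.3972 -0.3058  0.1548] gap 0.0057
strip far [ 0.6436 -0.0466  0.0506] gap 0.0002
strip near [ 0.3494 -0.1139  0.0557] gap 0.002
clipU + [ 0.623  -0.1504  0.167 ] gap 0.0026
clipU - [ 0.5877 -0.1618  0.1645] gap 0.0024
clipL + [ 0.6065 -0.0879  0.1235] gap 0.0016
clipL - [ 0.5728 -0.1003  0.1226] gap 0.0015
bolt [ 0.6171 -0.201   0.1415] gap 0.0004
footend [ 0.4311 -0.0996  0.0792] gap 0.0024
cap [ 0.4662 -0.2356  0.1761] gap 0.0005
foot [0.5584 0.2281 0.0252] gap 0.0061
cap [0.4343 0.1096 0.0172] gap 0.0053
tube mid axis capside [0.4546 0.1324 0.0214] gap 0.0034
tube footside [0.5495 0.2148 0.0205] gap 0.0047
```

```bash
cat > fit.py <<'E'
from h import *
import pickle,cv2
np.set_printoptions(precision=4,suppress=True)
S,T=pickle.load(open('c0.pkl','rb'))
tA=lambda u,v:(390+(u+.5)/4-.5,170+(v+.5)/4-.5)
sA=lambda u,v:(320+(u+.5)/5-.5,140+(v+.5)/5-.5)
tB=lambda u,v:(265+(u+.5)/6-.5,235+(v+.5)/6-.5)
sB=lambda u,v:(310+(u+.5)/6-.5,265+(v+.5)/6-.5)
A=np.deg2rad(35);c,s_=np.cos(A),np.sin(A)
def frame(yaw):
    ux=np.array([np.cos(yaw),np.sin(yaw),0]);uy=np.array([-ux[1],ux[0],0]);uz=np.array([0,0,1.])
    return np.c_[ux*c+uz*s_,uy,-ux*s_+uz*c]
def W(p,b):
    return np.array([p[0],p[1],0.093])+np.atleast_2d(b)@frame(p[2]).T
def obs(p):
    s,d,d2,e=p[3:7]
    return [((.11,.155,0),tA(470,58),sA(120,65)),((.11,-.155,0),(550,330),sA(735,85)),
    ((s+.038,.068+d+.0205,.057),tA(325,192),sA(208,112)),((s+.038,.068+d-.0205,.057),tA(350,268),sA(280,118)),
    ((s-.038,.068+d+.0205,.057),tA(180,235),sA(195,250)),((s-.038,.068+d-.0205,.057),tA(205,300),sA(272,252)),
    ]
def res(p):
    r=[]
    for b,t,q in obs(p):
        w=W(p,b); r+=[*(proj(T,w)[0]-t),*(proj(S,w)[0]-q)]
    return np.array(r+[p[5]*10,p[6]*10])
def run():
    p0=np.array([.52,-.17,np.deg2rad(-78),0,0,0,0])
    return least_squares(res,p0,loss='soft_l1').x
if __name__=="__main__":
    p=run();print(p,np.rad2deg(p[2]));print(res(p).reshape(-1,2))
    print("free",W(p,(p[3],.068,.038)),"home",W(p,(p[3],.068+p[4],.038)))
    F=frame(p[2]);print(F)
    # overlay
    def ov(d,n,x0,y0,w,h,k):
        im=cv2.resize(d["frame"][y0:y0+h,x0:x0+w,::-1],None,fx=k,fy=k,interpolation=cv2.INTER_CUBIC).copy()
        def line(b1,b2,col):
            q=proj(d,W(p,[b1,b2])); q=((q-[x0,y0]+.5)*k-.5).round().astype(int)
            cv2.line(im,tuple(map(int,q[0])),tuple(map(int,q[1])),col,1,cv2.LINE_AA)
        for a,b in [((.11,.155),(.11,-.155)),((.11,.155),(-.11,.155)),((.11,-.155),(-.11,-.155)),((-.11,.155),(-.11,-.155))]:
            line((*a,0),(*b,0),(0,255,0))
        s,dd=p[3:5]
        for y,col in((.068+dd,(0,0,255)),(-.068+p[5],(255,0,255))):
            for sx in(-1,1):
                for e in(-.007,.007):
                    for prof in [[(-.0205,.019),(-.011,.010),(-.0165,0),(-.0105,-.0125),(.0105,-.0125),(.0165,0),(.011,.010),(.0205,.019)]]:
                        for (y1,z1),(y2,z2) in zip(prof,prof[1:]):
                            line((s+sx*.038+e,y+y1,.038+z1),(s+sx*.038+e,y+y2,.038+z2),col)
            line((s-.085,y,.038),(s+.085,y,.038),(255,255,0))
        cv2.imwrite(n,im)
    import sys;t=sys.argv[1]
    ov(T,f'pics/ovT{t}.png',390,180,170,140,4.5);ov(S,f'pics/ovS{t}.png',320,140,160,120,5)
E
python3 fit.py 1
```

```text
[ 0.5216 -0.1776 -1.3124  0.0039  0.019   0.      0.    ] -75.19262897290075
[[-1.574  -1.02  ]
 [ 0.1824  0.0898]
 [ 0.0451  2.7644]
 [-0.1971 -0.0309]
 [ 0.3293 -0.67  ]
 [-1.5345  0.9407]
 [-0.1223  0.1576]
 [ 1.0958  0.3247]
 [ 1.4487 -1.1744]
 [-1.246   0.4989]
 [ 0.6717  1.5611]
 [ 0.857   0.829 ]
 [ 0.      0.    ]]
free [[ 0.5826 -0.1423  0.1264]] home [[ 0.6009 -0.1374  0.1264]]
[[ 0.2094  0.9668 -0.1466]
 [-0.7919  0.2556  0.5545]
 [ 0.5736  0.      0.8192]]
```

View pics/ovT1.png

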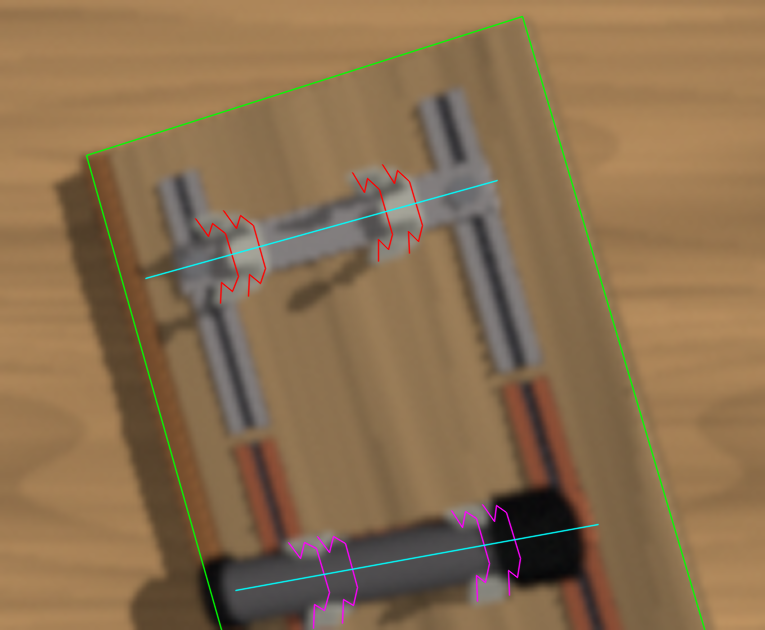

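View pics/ovS1.png

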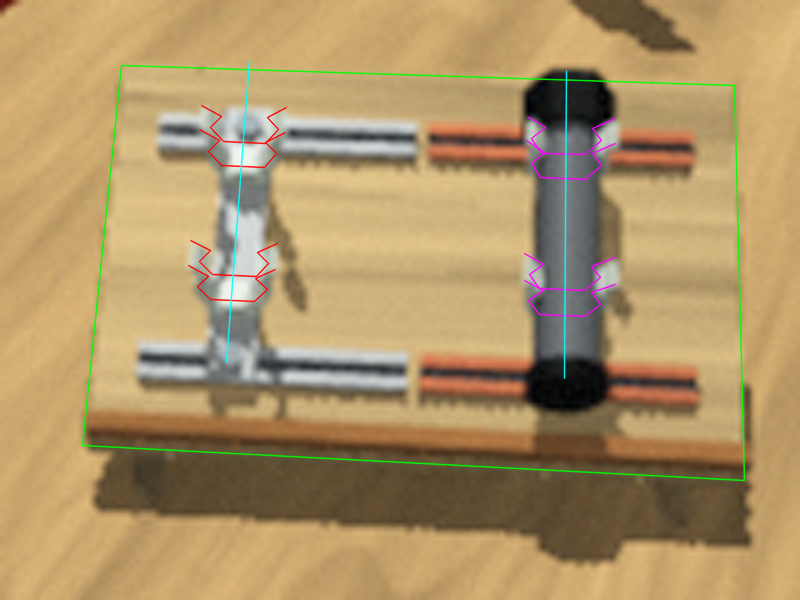

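```bash
cat > tube.py <<'E'
from fit import *
from scipy.spatial.transform import Rotation as Ro
def tubepts(p):  # x,y,z,yaw(horizontal)
    a=np.array([np.cos(p[3]),np.sin(p[3]),0]);n=np.array([-a[1],a[0],0])
    return np.array(p[:3]),a,n
def outline(d,o,a,segs,k,x0,y0,im,col):
    n=np.cross([0,0,1],a);n/=np.linalg.norm(n);b=np.cross(a,n)
    th=np.linspace(0,2*np.pi,60)
    for x1,x2,r in segs:
        P=np.array([o+a*x+r*(n*np.cos(t)+b*np.sin(t)) for x in(x1,x2) for t in th])
        q=proj(d,P); h=cv2.convexHull(((q-[x0,y0]+.5)*k-.5).astype(np.float32)).round().astype(int)
        cv2.polylines(im,[h],True,col,1,cv2.LINE_AA)
SEG=[(-.085,-.073,.019),(-.073,.055,.015),(.055,.085,.0205)]
if __name__=="__main__":
    t=[tB(128,115),tB(445,440),tB(386,392),tB(158,140)]; 
    for d,pts in((T,[tB(143,128),tB(384,387)]),(S,[sB(148,247),sB(505,165)])):
        # axis points at -73 and +55, z=.019 plane
        P=[]
        for u in pts:
            o,r=ray(d,*u);P.append(o+r*(.019-o[2])/r[2])
        v=P[1]-P[0];L=np.linalg.norm(v);print(P,L,np.rad2deg(np.arctan2(v[1],v[0])),"origin",P[0]+v*73/128)
    p=np.array([.4972,.1700,.019]);yaw=np.deg2rad(-136.3)
    import sys
    if len(sys.argv)>2: p[:2]=float(sys.argv[2]),float(sys.argv[3]);yaw=np.deg2rad(float(sys.argv[4]))
    a=np.array([np.cos(yaw),np.sin(yaw),0])
    ims=[]
    for d,x0,y0,w,h in((T,265,240,100,90),(S,315,265,105,65)):
        im=cv2.resize(d["frame"][y0:y0+h,x0:x0+w,::-1],None,fx=4,fy=4,interpolation=cv2.INTER_CUBIC).copy()
        outline(d,p,a,SEG,4,x0,y0,im,(0,255,0));ims.append(cv2.copyMakeBorder(im,0,360-im.shape[0],0,0,cv2.BORDER_CONSTANT))
    cv2.imwrite(f'pics/tube{sys.argv[1]}.png',cv2.resize(np.hstack(ims),None,fx=.95,fy=.95))
    o=bot.get_obs();print(Ro.from_quat(o['eef_rot']).as_matrix())
E
python3 tube.py 1
```

```text
[array([0.5564, 0.224 , 0.019 ]), array([0.4572, 0.1333, 0.019 ])] 0.13447499887970826 -137.53546629762602 origin [0.4999 0.1723 0.019 ]
[array([0.5487, 0.2121, 0.019 ]), array([0.4552, 0.1293, 0.019 ])] 0.12489152806956408 -138.47274536328953 origin [0.4954 0.1649 0.019 ]
[[ 0.2992  0.      0.9542]
 [-0.9542 -0.0001  0.2992]
 [ 0.0001 -1.     -0.    ]]
```

View pics/tube1.png

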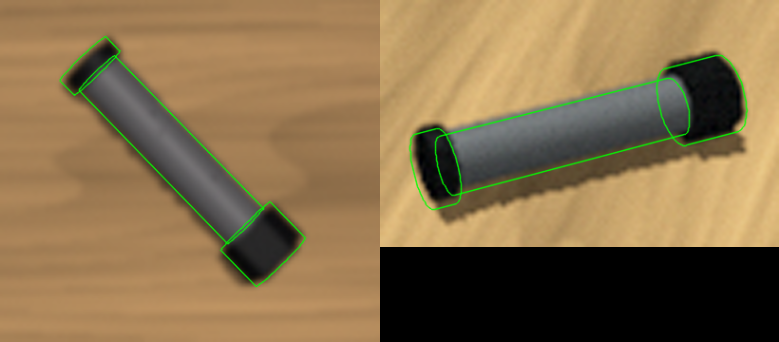

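Emit:
send_rows:
  delta_pos:
    - [0.01,0.02,0.05]
    - [0.03,0.07,0.09]
    - [0.05,0.12,0.12]
    - [0.08,0.18,0.14]
    - [0.11,0.24,0.15]
    - [0.14,0.3,0.15]
    - [0.17,0.36,0.15]
    - [0.2,0.42,0.15]
    - [0.23,0.48,0.15]
    - [0.25,0.54,0.15]
  rot:
    - [0,0,0]
    - [0,0,0]
    - [0,0,5]
    - [0,0,8]
    - [0,0,12]
    - [0,0,16]
    - [0,0,20]
    - [0,0,25.6]
    - [0,0,25.6]
    - [0,0,25.6]
  jaw: [1,1,1,1,1,1,1,1,1,1]
  newtons: 50

```text
t: 2.15
tcp_pos: [0.4249, -0.0871, 0.373]
eef_rot: [0.648, -0.282, 0.282, -0.648]
ft_force: [0.9, -0.2, 0.7]
opening: 0.0882
```

Emit:
send_rows:
  delta_pos:
    - [0.01,0.05,0]
    - [0.02,0.1,-0.03]
    - [0.03,0.14,-0.07]
    - [0.04,0.18,-0.11]
    - [0.05,0.21,-0.15]
    - [0.057,0.223,-0.2]
    - [0.057,0.223,-0.24]
    - [0.057,0.223,-0.25]
    - [0.057,0.223,-0.25]
    - [0.057,0.223,-0.25]
  rot:
    - [0,0,0]
    - [0,0,0]
    - [0,0,0]
    - [0,0,0]
    - [0,0,0]
    - [0,0,0]
    - [0,0,0]
    - [0,0,0]
    - [0,0,0]
    - [0,0,0]
  jaw: [1,1,1,1,1,1,1,1,1,1]

```text
t: 3.4
tcp_pos: [0.4824, 0.1342, 0.1244]
eef_rot: [-0.648, 0.281, -0.283, 0.649]
ft_force: [0.4, -0.6, 0.2]
opening: 0.0878
```

Run:
```python
from h import *
from scipy.spatial.transform import Rotation as Ro
import cv2
np.set_printoptions(precision=4,suppress=True)
o=bot.get_obs();print(o['t'],o['tcp_pos'],o['qpos']);print(Ro.from_quat(o['eef_rot']).as_matrix())
d=cam("side");f=d["frame"][:,:,::-1]
cv2.imwrite('pics/s2.png',cv2.resize(f[150:350,240:500],None,fx=3,fy=3))
d=cam("top");q=proj(d,o['tcp_pos']);print(q)
cv2.imwrite('pics/t2.png',cv2.resize(d["frame"][200:370,220:440,::-1],None,fx=3,fy=3))
```

```text
3.4 [0.4824 0.1342 0.1244] [ 0.1869  0.4016 -0.6884  1.9678  0.3289  0.8813 -1.4951]
[[ 0.6816  0.0028  0.7317]
 [-0.7317  0.0004  0.6816]
 [ 0.0016 -1.      0.0023]]
[[328.1754 290.0216]]
```

View pics/s2.png

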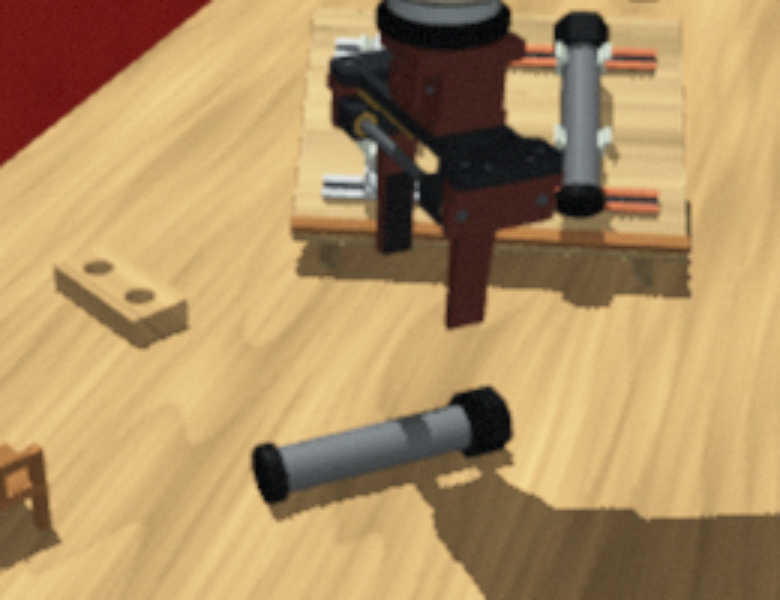

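View pics/t2.png

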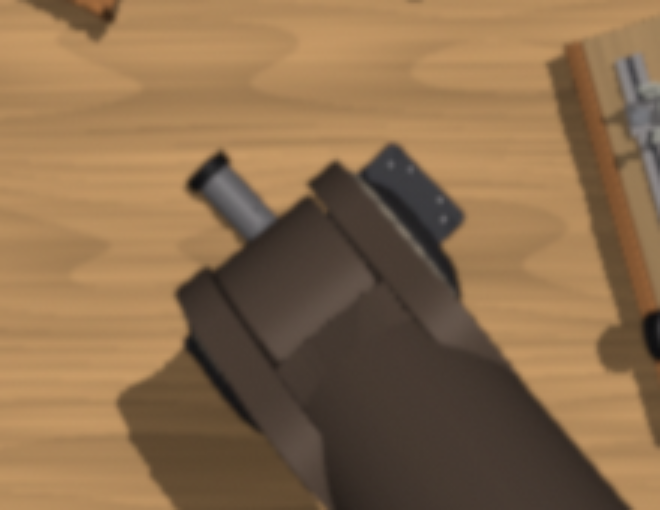

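Emit:
send_rows:
  delta_pos:
    - [0.012,0.033,-0.01]
    - [0.012,0.033,-0.04]
    - [0.012,0.033,-0.07]
    - [0.012,0.033,-0.09]
    - [0.012,0.033,-0.105]
    - [0.012,0.033,-0.114]
    - [0.012,0.033,-0.119]
    - [0.012,0.033,-0.119]
    - [0.012,0.033,-0.119]
    - [0.012,0.033,-0.119]
  rot:
    - [0,0,0]
    - [0,0,0]
    - [0,0,0]
    - [0,0,0]
    - [0,0,0]
    - [0,0,0]
    - [0,0,0]
    - [0,0,0]
    - [0,0,0]
    - [0,0,0]
  jaw: [1,1,1,1,1,1,1,1,-1,-1]
  newtons: 50

```text
t: 4.75
tcp_pos: [0.4935, 0.1671, 0.0041]
eef_rot: [-0.648, 0.282, -0.282, 0.649]
ft_force: [-0.2, 0.3, -0.4]
opening: 0.071
```

Emit:
send_rows:
  delta_pos:
    - [0,0,0]
    - [0,0,0]
    - [0,0,0]
    - [0,0,0]
    - [0,0,0.03]
    - [0,0,0.06]
    - [0,0,0.1]
    - [0,0,0.14]
    - [0,0,0.18]
    - [0,0,0.2]
  rot:
    - [0,0,0]
    - [0,0,0]
    - [0,0,0]
    - [0,0,0]
    - [0,0,0]
    - [0,0,0]
    - [0,0,0]
    - [0,0,0]
    - [0,0,0]
    - [0,0,0]
  jaw: [-1,-1,-1,-1,-1,-1,-1,-1,-1,-1]

```text
t: 6.0
tcp_pos: [0.4937, 0.1674, 0.2057]
eef_rot: [-0.648, 0.281, -0.283, 0.649]
ft_force: [0.1, -0.1, -2.1]
opening: 0.0292
```

Run:
```python
from h import *
from scipy.spatial.transform import Rotation as Ro
import cv2
from fit import run,W,frame
np.set_printoptions(precision=4,suppress=True)
o=bot.get_obs();print(o['t'],o['tcp_pos'],o['qpos'],o['opening'],o['ft_force'],o['moment']);R=Ro.from_quat(o['eef_rot']).as_matrix();print(R)
d=cam("side");f=d["frame"][:,:,::-1]
cv2.imwrite('pics/s3.png',cv2.resize(f[100:300,240:500],None,fx=3,fy=3))
p=run();F=frame(p[2]);Rt=np.c_[F[:,1],-F[:,2],-F[:,0]]
print("rotvec",np.rad2deg(Ro.from_matrix(Rt@R.T).as_rotvec()))
```

```text
6.0 [0.4937 0.1674 0.2057] [ 0.1735  0.3392 -0.735   1.8322  0.2588  1.0656 -1.4795] 0.02915081184486804 [ 0.1044 -0.1127 -2.0686] [-0.0479 -0.036   0.0359]
[[ 0.6821  0.0022  0.7313]
 [-0.7313  0.0004  0.6821]
 [ 0.0012 -1.      0.0019]]
rotvec [-35.3609  10.2752  59.7553]
```

View pics/s3.png

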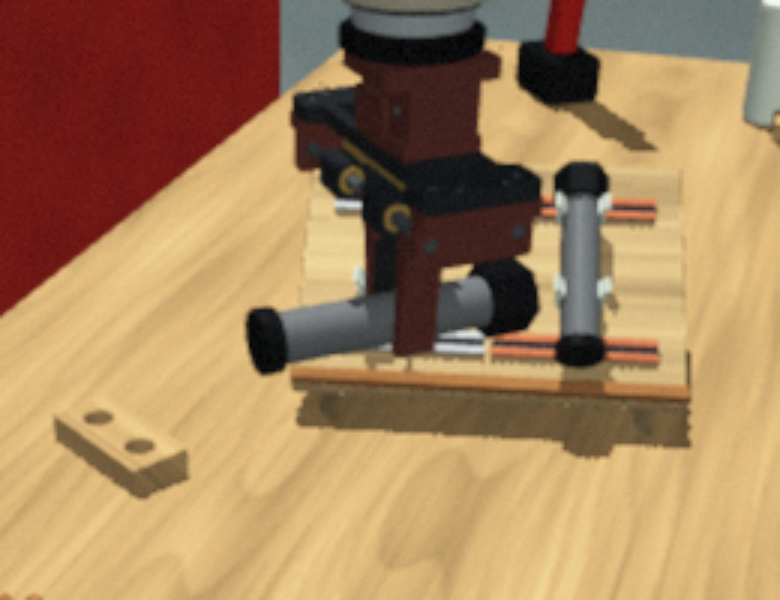

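Emit:
send_rows:
  delta_pos:
    - [0.01,-0.02,0.03]
    - [0.02,-0.05,0.06]
    - [0.03,-0.08,0.07]
    - [0.045,-0.11,0.07]
    - [0.06,-0.15,0.07]
    - [0.07,-0.19,0.06]
    - [0.085,-0.22,0.04]
    - [0.092,-0.247,0.02]
    - [0.092,-0.247,0.007]
    - [0.092,-0.247,0.007]
  rot:
    - [-4.4,1.3,7.5]
    - [-8.8,2.6,15]
    - [-13.2,3.9,22.4]
    - [-17.7,5.1,29.9]
    - [-22.1,6.4,37.3]
    - [-26.5,7.7,44.8]
    - [-30.9,9,52.3]
    - [-35.4,10.3,59.8]
    - [-35.4,10.3,59.8]
    - [-35.4,10.3,59.8]
  jaw: [-1,-1,-1,-1,-1,-1,-1,-1,-1,-1]

```text
t: 7.3
tcp_pos: [0.5848, -0.079, 0.2095]
eef_rot: [0.88, 0.113, -0.06, -0.458]
ft_force: [-0.3, 0.6, -1.0]
opening: 0.0291
```

```bash
cat > st.py <<'E'
from h import *
from scipy.spatial.transform import Rotation as Ro
import cv2,sys
from fit import run,W,frame
np.set_printoptions(precision=4,suppress=True)
def state():
    o=bot.get_obs();R=Ro.from_quat(o['eef_rot']).as_matrix()
    p=run();F=frame(p[2]);Rt=np.c_[F[:,1],-F[:,2],-F[:,0]]
    C=W(p,(p[3],.068+p[4],.038))[0]
    print(o['t'],o['tcp_pos'],o['qpos'],o['opening'],o['ft_force'],"board force",F.T@o['ft_force'])
    print("rotvec",np.rad2deg(Ro.from_matrix(Rt@R.T).as_rotvec()))
    O=o['tcp_pos']-.015*R[:,1]+.0045*R[:,2]
    print("tube origin in clip frame",F.T@(O-C))
    return o,R,p,F,C
if __name__=="__main__":
    state();n=sys.argv[1]
    d=cam("side");cv2.imwrite(f'pics/s{n}.png',cv2.resize(d["frame"][100:260,300:500,::-1],None,fx=4,fy=4,interpolation=cv2.INTER_CUBIC)[:600])
    d=cam("top");cv2.imwrite(f'pics/t{n}.png',cv2.resize(d["frame"][170:340,360:560,::-1],None,fx=3.5,fy=3.5,interpolation=cv2.INTER_CUBIC))
E
python3 st.py 4
```

```text
7.3 [ 0.5848 -0.079   0.2095] [ 0.2244  0.4535 -0.6964  1.8404  0.941   1.2754 -0.6301] 0.029070770531351466 [-0.3476  0.553  -0.9846] board force [-1.0755 -0.1947 -0.4489]
rotvec [ 0.0355 -0.1066  0.1098]
tube origin in clip frame [-0.0065 -0.0006  0.1179]
```

View pics/s4.png

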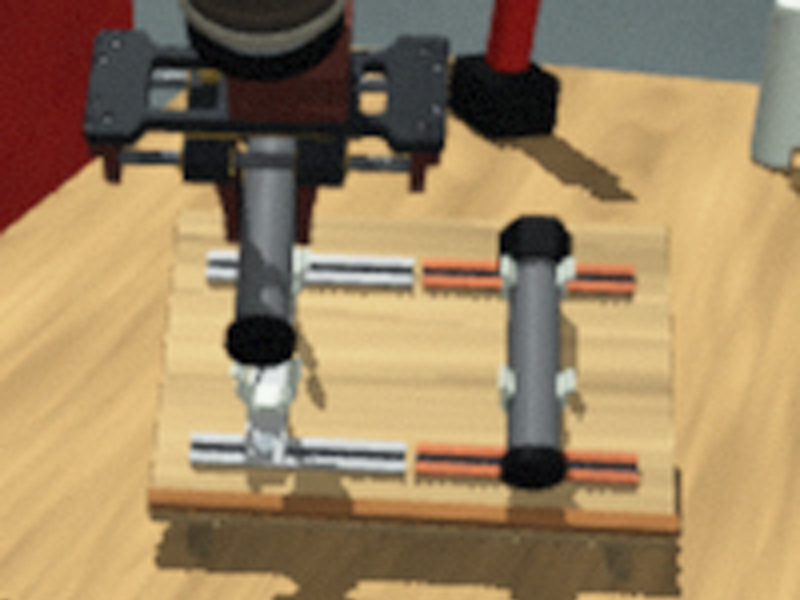

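View pics/t4.png

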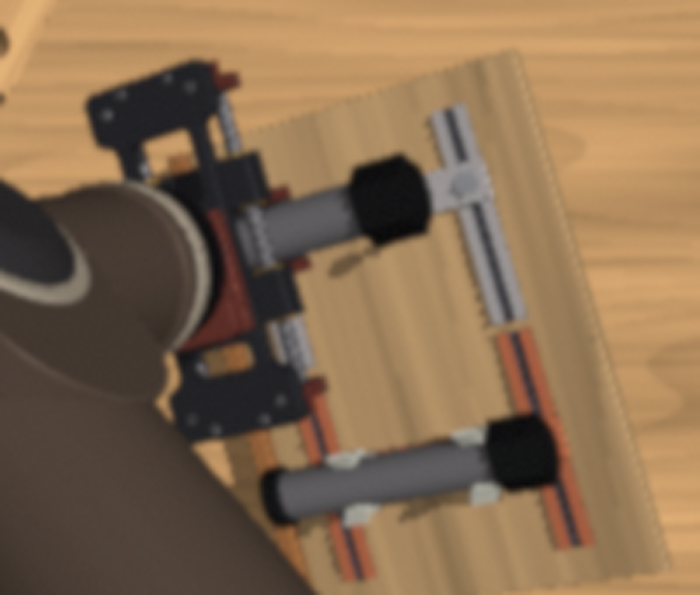

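Emit:
send_rows:
  delta_pos:
    - [0.002,-0.009,-0.013]
    - [0.004,-0.018,-0.025]
    - [0.007,-0.027,-0.038]
    - [0.009,-0.036,-0.05]
    - [0.012,-0.045,-0.063]
    - [0.012,-0.045,-0.063]
    - [0.012,-0.045,-0.063]
    - [0.012,-0.045,-0.063]
    - [0.012,-0.045,-0.063]
    - [0.012,-0.045,-0.063]
  rot:
    - [0,0,0]
    - [0,0,0]
    - [0,0,0]
    - [0,0,0]
    - [0,0,0]
    - [0,0,0]
    - [0,0,0]
    - [0,0,0]
    - [0,0,0]
    - [0,0,0]
  jaw: [-1,-1,-1,-1,-1,-1,-1,-1,-1,-1]

```text
t: 8.65
tcp_pos: [0.5974, -0.1248, 0.1479]
eef_rot: [0.88, 0.114, -0.06, -0.457]
ft_force: [-0.1, -0.7, -1.6]
opening: 0.0287
```

```bash
python3 st.py 5
```

```text
8.65 [ 0.5974 -0.1248  0.1479] [ 0.2612  0.5343 -0.6422  1.8859  1.0479  1.1678 -0.68  ] 0.028669497442590782 [-0.0967 -0.6904 -1.5774] board force [-0.3782 -0.27   -1.6608]
rotvec [ 0.1678 -0.0141 -0.0146]
tube origin in clip frame [-0.0029 -0.0002  0.0402]
```

View pics/s5.png

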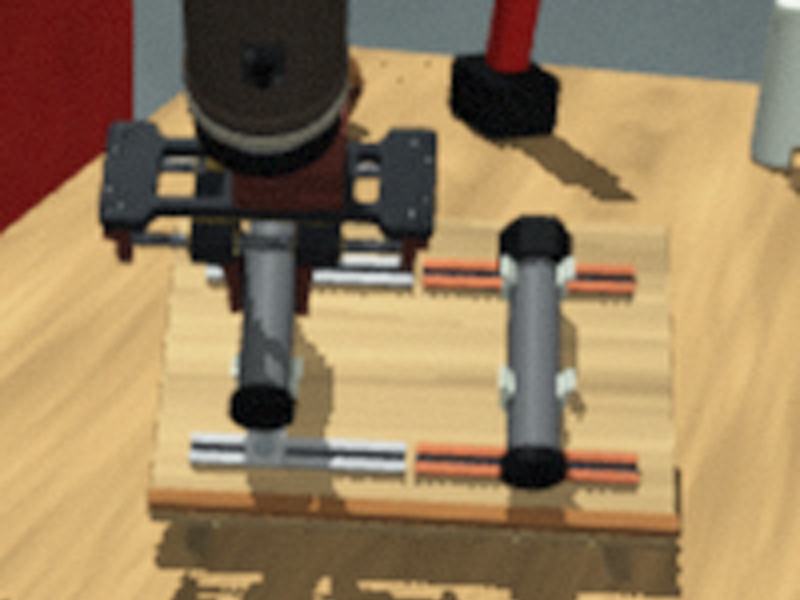

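View pics/t5.png

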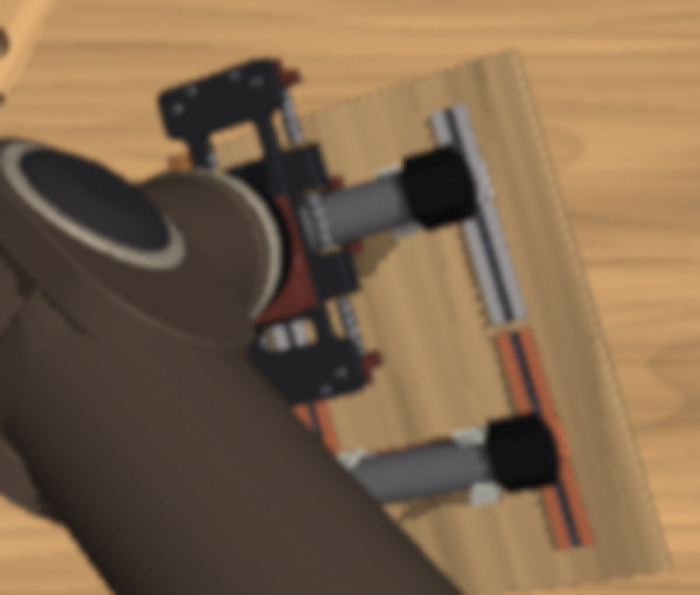

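```bash
cat > ov.py <<'E'
from st import *
from tube import outline,SEG
def ovl(n,d,x0,y0,w,h,k,o,R,p,F,C):
    im=cv2.resize(d["frame"][y0:y0+h,x0:x0+w,::-1],None,fx=k,fy=k,interpolation=cv2.INTER_CUBIC).copy()
    O=o['tcp_pos']-.015*R[:,1]+.0045*R[:,2]
    outline(d,O,-R[:,2],SEG,k,x0,y0,im,(0,255,0))
    for sx in(-.045,-.031,.031,.045):
        pr=[(-.0205,.019),(-.011,.010),(-.0165,0),(-.0105,-.0125),(.0105,-.0125),(.0165,0),(.011,.010),(.0205,.019)]
        q=proj(d,np.array([C+F@[sx,y,z] for y,z in pr]));q=((q-[x0,y0]+.5)*k-.5).round().astype(np.int32)
        cv2.polylines(im,[q.reshape(-1,1,2)],False,(0,0,255),1,cv2.LINE_AA)
    cv2.imwrite(n,im)
if __name__=="__main__":
    n=sys.argv[1];a=state()
    ovl(f'pics/os{n}.png',cam("side"),330,140,130,100,6,*a)
    ovl(f'pics/ot{n}.png',cam("top"),410,190,100,80,7,*a)
E
python3 ov.py 5
```

```text
8.75 [ 0.5973 -0.1249  0.1478] [ 0.2613  0.5344 -0.6421  1.886   1.048   1.1677 -0.68  ] 0.028710132174792676 [-0.5222  0.1276 -1.1545] board force [-0.8726 -0.4723 -0.7984]
rotvec [ 0.1691 -0.0236 -0.0114]
tube origin in clip frame [-0.0029 -0.0002  0.04  ]
```

View pics/os5.png

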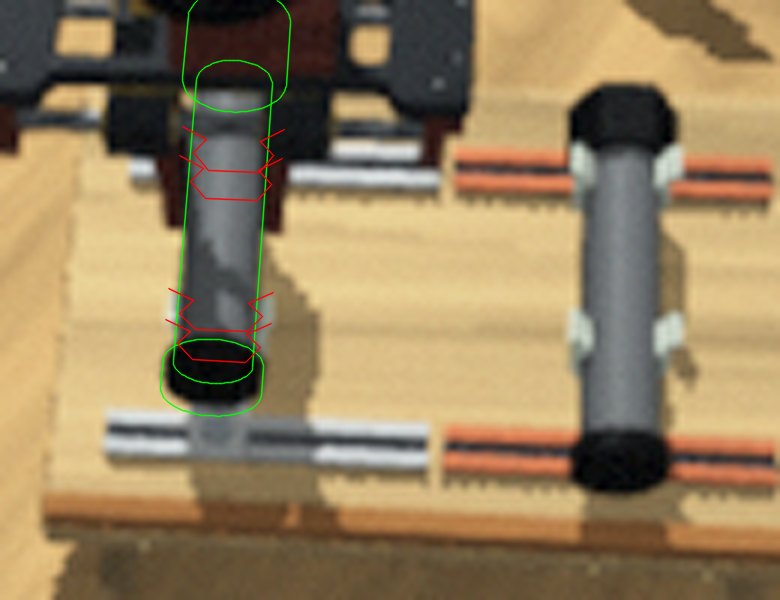

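View pics/ot5.png

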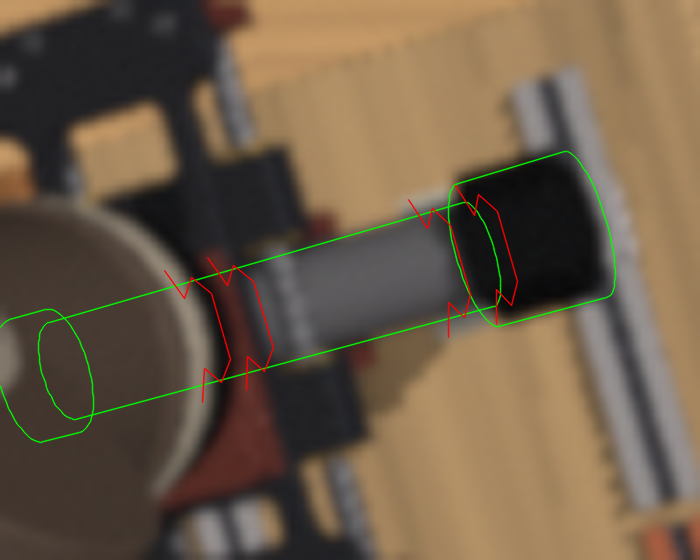

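Emit:
send_rows:
  delta_pos:
    - [-0.0005,0.002,-0.0015]
    - [-0.0002,0.0042,-0.0029]
    - [0.0003,0.0022,-0.0059]
    - [0.0009,0.0002,-0.0089]
    - [0.0014,-0.0018,-0.0119]
    - [0.0019,-0.0038,-0.0148]
    - [0.0024,-0.0058,-0.0176]
    - [0.0024,-0.0058,-0.0176]
    - [0.0024,-0.0058,-0.0176]
    - [0.0024,-0.0058,-0.0176]
  rot:
    - [0,0,0]
    - [0,0,0]
    - [0,0,0]
    - [0,0,0]
    - [0,0,0]
    - [0,0,0]
    - [0,0,0]
    - [0,0,0]
    - [0,0,0]
    - [0,0,0]
  jaw: [-1,-1,-1,-1,-1,-1,-1,-1,-1,-1]
  newtons: 60

```text
t: 10.1
tcp_pos: [0.5997, -0.1306, 0.1302]
eef_rot: [0.88, 0.114, -0.06, -0.457]
ft_force: [1.2, 0.0, -1.5]
opening: 0.0291
```

```bash
python3 ov.py 6
```

```text
10.1 [ 0.5997 -0.1306  0.1302] [ 0.2603  0.5609 -0.6287  1.8941  1.0762  1.147  -0.7045] 0.029137018284971138 [ 1.2357  0.0139 -1.5053] board force [-0.6157  1.1982 -1.4065]
rotvec [ 0.1617 -0.0285 -0.013 ]
tube origin in clip frame [-0.008   0.0006  0.022 ]
```

View pics/os6.png

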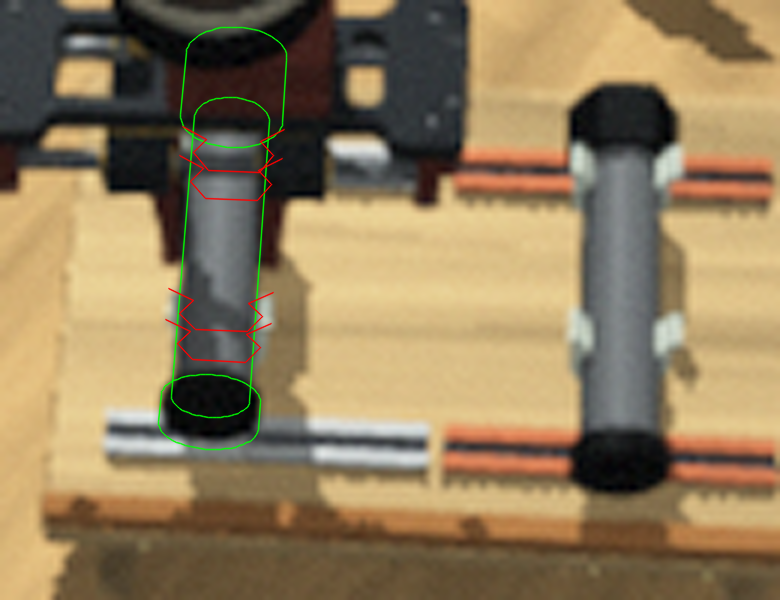

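View pics/ot6.png

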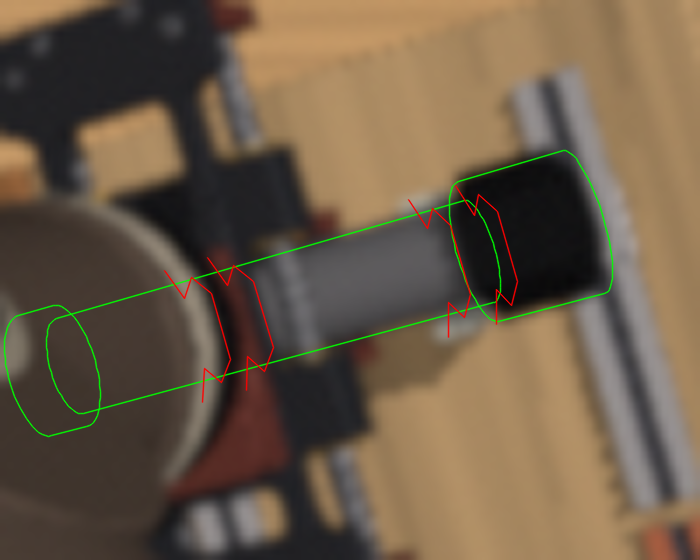

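Emit:
send_rows:
  delta_pos:
    - [0.0008,0.0002,0]
    - [0.001,-0.0006,-0.0012]
    - [0.0012,-0.0015,-0.0025]
    - [0.0014,-0.0023,-0.0037]
    - [0.0016,-0.0031,-0.0049]
    - [0.0017,-0.004,-0.0061]
    - [0.0019,-0.0048,-0.0074]
    - [0.0021,-0.0056,-0.0086]
    - [0.0023,-0.0065,-0.0098]
    - [0.0023,-0.0065,-0.0098]
  rot:
    - [0,0,0]
    - [0,0,0]
    - [0,0,0]
    - [0,0,0]
    - [0,0,0]
    - [0,0,0]
    - [0,0,0]
    - [0,0,0]
    - [0,0,0]
    - [0,0,0]
  jaw: [-1,-1,-1,-1,-1,-1,-1,-1,-1,-1]

```text
t: 11.45
tcp_pos: [0.6017, -0.1358, 0.1214]
eef_rot: [0.88, 0.115, -0.06, -0.457]
ft_force: [-8.8, 6.5, 10.6]
opening: 0.0288
```

```bash
python3 -c "
from st import *
o=state()[0];print(o['moment'])"
```

```text
11.45 [ 0.6017 -0.1358  0.1214] [ 0.2635  0.5745 -0.6213  1.8971  1.0927  1.1347 -0.7135] 0.02876393109115207 [-8.7826  6.5191 10.6114] board force [-0.915  -6.8248 13.5948]
rotvec [ 0.1669 -0.0144 -0.0588]
tube origin in clip frame [-0.0085  0.0012  0.0117]
[ 0.3813  1.1258 -0.9081]
```

Emit:
send_rows:
  delta_pos:
    - [-0.0008,-0.0002,0]
    - [-0.0008,-0.0002,0]
    - [-0.0006,-0.0008,-0.0008]
    - [-0.0005,-0.0013,-0.0016]
    - [-0.0004,-0.0019,-0.0025]
    - [-0.0002,-0.0024,-0.0033]
    - [0,-0.003,-0.0041]
    - [0.0001,-0.0035,-0.0049]
    - [0.0001,-0.0035,-0.0049]
    - [0.0001,-0.0035,-0.0049]
  rot:
    - [0,0,0]
    - [0,0,0]
    - [0,0,0]
    - [0,0,0]
    - [0,0,0]
    - [0,0,0]
    - [0,0,0]
    - [0,0,0]
    - [0,0,0]
    - [0,0,0]
  jaw: [-1,-1,-1,-1,-1,-1,-1,-1,-1,-1]

```text
t: 12.7
tcp_pos: [0.6017, -0.1404, 0.1154]
eef_rot: [0.88, 0.114, -0.06, -0.457]
ft_force: [-3.9, 2.4, 3.2]
opening: 0.0292
```

```bash
python3 -c "
from st import *
a=state();o=a[0];print(a[3].T@o['moment'])"
```

```text
12.7 [ 0.6017 -0.1404  0.1154] [ 0.267   0.5824 -0.6151  1.901   1.1026  1.1253 -0.7188] 0.02922213766436278 [-3.8628  2.3535  3.2395] board force [-0.8144 -3.133   4.525 ]
rotvec [ 0.1604 -0.0711 -0.0067]
tube origin in clip frame [-0.0083 -0.      0.0042]
[-0.7291  0.8424 -0.0901]
```

Emit:
send_rows:
  delta_pos:
    - [-0.0004,-0.0001,0]
    - [-0.0003,-0.0005,-0.0006]
    - [-0.0001,-0.0012,-0.0016]
    - [0.0001,-0.0018,-0.0025]
    - [0.0002,-0.0024,-0.0033]
    - [0.0004,-0.0029,-0.0041]
    - [0.0004,-0.0029,-0.0041]
    - [0.0004,-0.0029,-0.0041]
    - [0.0004,-0.0029,-0.0041]
    - [0.0004,-0.0029,-0.0041]
  rot:
    - [0,0,0]
    - [0,0,0]
    - [0,0,0]
    - [0,0,0]
    - [0,0,0]
    - [0,0,0]
    - [0,0,0]
    - [0,0,0]
    - [0,0,0]
    - [0,0,0]
  jaw: [-1,-1,-1,-1,-1,-1,-1,-1,-1,-1]

```text
t: 13.95
tcp_pos: [0.6021, -0.1437, 0.1117]
eef_rot: [0.88, 0.114, -0.06, -0.456]
ft_force: [-6.1, 1.2, 4.1]
opening: 0.0289
```

```bash
python3 -c "
from st import *
a=state();o=a[0];print(a[3].T@o['moment'])"; python3 ov.py 7
```

```text
13.95 [ 0.6021 -0.1437  0.1117] [ 0.2693  0.5877 -0.6111  1.9029  1.1105  1.1198 -0.7231] 0.02888179536235794 [-6.089   1.2296  4.0797] board force [ 0.0915 -5.5725  4.9163]
rotvec [ 0.21   -0.0517  0.0275]
tube origin in clip frame [-0.0077 -0.0004 -0.0007]
[-1.1352  0.632  -0.1498]
13.95 [ 0.6021 -0.1437  0.1117] [ 0.2693  0.5877 -0.6111  1.9029  1.1105  1.1198 -0.7231] 0.02888179536235794 [-6.089   1.2296  4.0797] board force [ 0.0915 -5.5725  4.9163]
rotvec [ 0.21   -0.0517  0.0275]
tube origin in clip frame [-0.0077 -0.0004 -0.0007]
```

View pics/os7.png

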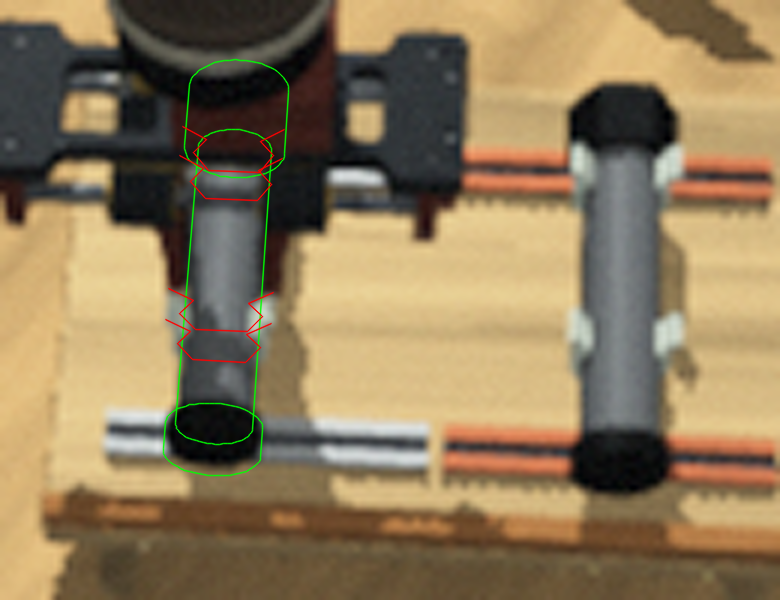

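View pics/ot7.png

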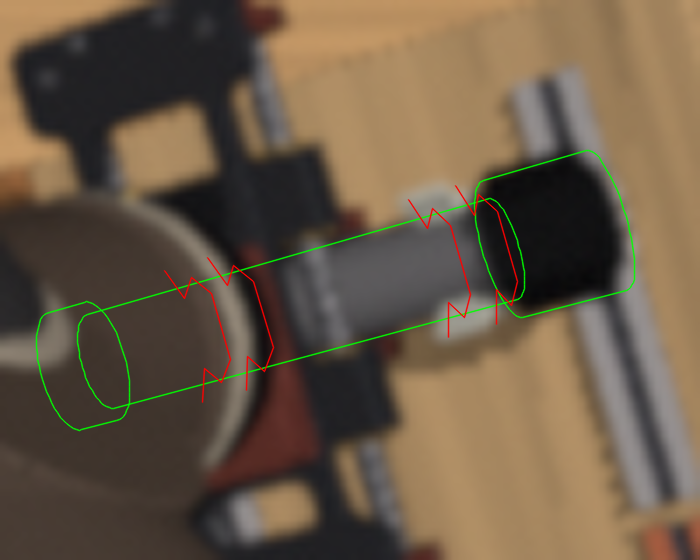

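Emit:
send_rows:
  delta_pos:
    - [-0.0008,-0.0002,0]
    - [-0.0007,-0.0005,-0.0004]
    - [-0.0007,-0.0008,-0.0008]
    - [-0.0006,-0.001,-0.0012]
    - [-0.0005,-0.0013,-0.0016]
    - [-0.0004,-0.0016,-0.002]
    - [-0.0004,-0.0016,-0.002]
    - [-0.0004,-0.0016,-0.002]
    - [-0.0004,-0.0016,-0.002]
    - [-0.0004,-0.0016,-0.002]
  rot:
    - [0,0,0]
    - [0,0,0]
    - [0,0,0]
    - [0,0,0]
    - [0,0,0]
    - [0,0,0]
    - [0,0,0]
    - [0,0,0]
    - [0,0,0]
    - [0,0,0]
  jaw: [-1,-1,-1,-1,-1,-1,-1,-1,-1,-1]

```text
t: 15.3
tcp_pos: [0.6022, -0.1438, 0.1115]
eef_rot: [0.881, 0.115, -0.06, -0.456]
ft_force: [-12.0, 9.4, 19.4]
opening: 0.0289
```

```bash
python3 -c "
from st import *
a=state();o=a[0];print(a[3].T@o['moment'])"
```

```text
15.3 [ 0.6022 -0.1438  0.1115] [ 0.2699  0.5875 -0.6115  1.9049  1.1136  1.118  -0.7256] 0.028898262121741642 [-12.0306   9.373   19.4033] board force [ 1.1877 -9.2356 22.8554]
rotvec [ 0.2312  0.0555 -0.0499]
tube origin in clip frame [-0.0077 -0.0004 -0.001 ]
[-2.188  0.158 -0.128]
```

Emit:
send_rows:
  delta_pos:
    - [0,0.0007,0.001]
    - [-0.0003,0.0012,0.0018]
    - [-0.0003,0.0012,0.0018]
    - [-0.0003,0.0012,0.0018]
    - [-0.0003,0.0012,0.0018]
    - [-0.0003,0.0012,0.0018]
    - [-0.0003,0.0012,0.0018]
    - [-0.0003,0.0012,0.0018]
    - [-0.0003,0.0012,0.0018]
    - [-0.0003,0.0012,0.0018]
  rot:
    - [0,0,0]
    - [0,0,0]
    - [0,0,0]
    - [0,0,0]
    - [0,0,0]
    - [0,0,0]
    - [0,0,0]
    - [0,0,0]
    - [0,0,0]
    - [0,0,0]
  jaw: [-1,-1,-1,0,0.5,1,1,1,1,1]

```text
t: 16.55
tcp_pos: [0.6018, -0.144, 0.1111]
eef_rot: [0.88, 0.114, -0.06, -0.457]
ft_force: [0.1, 0.2, 0.2]
opening: 0.088
```

```bash
python3 -c "
from st import *
a=state();o=a[0];print(a[3].T@o['moment'])"
```

```text
16.55 [ 0.6018 -0.144   0.1111] [ 0.2701  0.5877 -0.6107  1.9046  1.1115  1.1174 -0.7238] 0.08802437226070778 [0.0509 0.1681 0.2274] board force [0.008  0.0922 0.272 ]
rotvec [ 0.1646 -0.0387 -0.0028]
tube origin in clip frame [-0.0079 -0.0009 -0.0014]
[ 0.0596  0.4713 -0.0734]
```

Emit:
send_rows:
  delta_pos:
    - [-0.0015,0.0055,0.008]
    - [-0.003,0.011,0.016]
    - [-0.006,0.022,0.033]
    - [-0.009,0.033,0.049]
    - [-0.012,0.044,0.066]
    - [-0.015,0.055,0.082]
    - [-0.018,0.067,0.098]
    - [-0.022,0.1,0.14]
    - [-0.03,0.15,0.16]
    - [-0.04,0.2,0.18]
  rot:
    - [0,0,0]
    - [0,0,0]
    - [0,0,0]
    - [0,0,0]
    - [0,0,0]
    - [0,0,0]
    - [0,0,0]
    - [0,0,0]
    - [0,0,0]
    - [0,0,0]
  jaw: [1,1,1,1,1,1,1,1,1,1]

```text
t: 17.8
tcp_pos: [0.5612, 0.0575, 0.2927]
eef_rot: [0.88, 0.114, -0.059, -0.457]
ft_force: [1.0, 0.0, -0.6]
opening: 0.0877
```

```bash
python3 st.py 8
```

```text
17.8 [0.5612 0.0575 0.2927] [ 0.0263  0.4192 -0.7723  1.6893  0.82    1.5319 -0.688 ] 0.0877050420663714 [ 0.9574  0.0284 -0.6243] board force [-0.1801  0.9329 -0.636 ]
rotvec [ 0.1431 -0.0028  0.0424]
tube origin in clip frame [-0.0718  0.0114  0.2651]
```

View pics/s8.png

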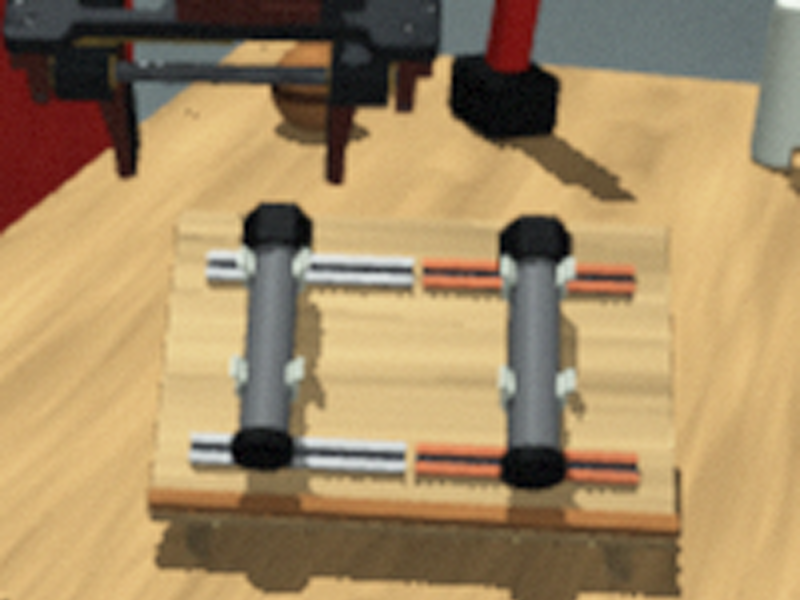

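View pics/t8.png

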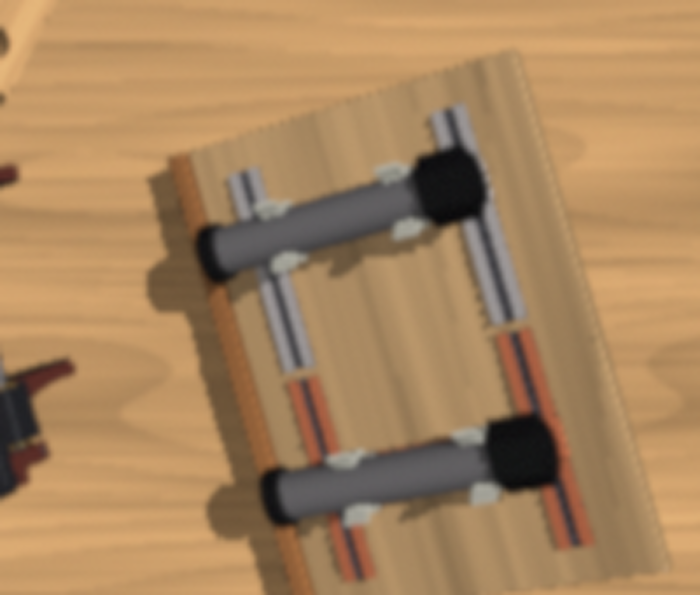

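```bash
python3 -c "
from bench import bot
print(bot.job_done())"
```

```text
the job is handed in; nothing more can be done
None
```

The loose blade tube is now in the empty clip pair, cap uphill like its neighbour. I handed the job in at about 18 s, with no verdict reported.

**How it was done:** By eye, the clip pair stood about 19 mm off the middle of its bay, on the side away from the stowed tube. I pressed the tube in along the board's normal in small steps, let go, and backed the open gripper well clear.

**Last checks:**
- **Force:** It was about 14 N at the lips and fell to about 5 N as the clips drew the tube in. It then rose to about 23 N with no further movement, so the tube was on the rigid seat. After letting go it read about 0 N.
- **Pictures:** Both camera views show the two clips evenly round the tube, the cap just uphill of the upper clip, and the stowed tube still in its clips. The last pictures covered only the rack. I did not look at the toy bench, hole block or clamp again at the end, but the arm did not go near them.

**What disagreed:**
- **Seat height:** The seat came about 1 mm deeper than my camera fit said.
- **Side force:** The wrist showed a sideways force of up to 9 N while pressing, which moving the tool sideways did not explain. It vanished on release.
- **Along the slope:** The two cameras differed by about 2 mm.

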